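# Dark-zero the optical power meter

### The job

Zero the power meter in the dark, pressing with the tips of the closed fingers (nothing needs gripping): first close the beam shutter by pressing the plain end of the rocker on the shutter's grey hand box (the end away from the lamp lens) fully down, then press the meter's round zero key fully down and let it come up, and last press the lamp end of the rocker fully down to open the shutter again. The shutter must stay closed while the zero key is down, the meter's other keys must not be pressed, and neither the box nor the loose things standing around may be lifted, knocked over or shoved about.

Things in the scene. Friction and masses are not known exactly. Their poses are not given: they have to be found in the camera images.
- plain_end (a point): point on the shutter rocker: middle of the top facet of its PLAIN half (the half away from the lamp lens), 16 mm along from the valley in the middle of the rocker. Pressing this end fully down CLOSES the shutter. Its point moves with the rocker: about 58 mm above the table while this end is raised, 52 mm when it is fully down
- lamp_end (a point): the same point on the half NEXT TO the small round lamp lens, 32 mm from the other. Pressing this end fully down OPENS the shutter. At the start this end is down and the plain end is up
- rocker (a joint): angle of the shutter rocker (rad): 0 = lamp end fully down, shutter open (as it starts); 0.36 = plain end fully down, shutter closed. Black rocker cap with a shallow V of two facets, 41 mm long, 24 mm wide, ends move about 7 mm; the facet that is down lies level, so a flat fingertip can push it home. It takes about 3 N near an end, has stiff friction without a snap and stays where it is left, so it must be pushed on to its stop
- shutter_box: grey-painted die-cast hand box of the beam shutter, 120 x 80 x 40 mm, 0.6 kg, loose on rubber feet. Origin: centre of its underside; x runs along its length and along the rocker, from the plain end to the lamp end; z up. On its top: the rocker, whose middle is 8 mm from the box's centre towards -x, in a 52 x 34 mm bright steel bezel that ends 43 mm above the table; a whitish round lamp lens in a steel collar, 11 mm across, at x = +40 mm. A black cable gland is on its +x end
- zero_key_top (a point): centre of the top of the zero key: the one ROUND key (18 mm across) of the power meter, at the right-hand end of its row of four as seen from the robot's side; z points out of the key
- zero_key (a joint): travel of the zero key (m): 0 = up, 0.004 = fully down, into the sloping face; about 2 N to start it, 4 N fully down, springs back. It stands 6 mm proud of the face
- key_a (a joint): travel of the leftmost rectangular key (20 x 13 mm, same spring and height as the zero key), not to be pressed: 128 mm left of the zero key
- key_b (a joint): travel of the second rectangular key, not to be pressed: 86 mm left of the zero key
- key_c (a joint): travel of the third rectangular key, not to be pressed: the neighbour of the zero key, 44 mm to its left, centre to centre
- meter: optical power meter, a fixed white and grey desk console 150 mm deep (x), 190 mm wide (y), its face sloping up from 34 mm at the front to 61 mm at the back (0.18 rad); dark display on the upper part, a black knob (15 mm high) at the upper right, one row of four keys along the front edge. Origin: centre of its underside; x points to its back, y to its left, z up. The zero key is at x = -46, y = -62 mm, its top 46 mm above the table
- lens_post: loose bystander, to be left alone; lens in a black ring on a short post with a round foot 48 mm across, 99 mm high; origin under its foot
- dust_cap: loose bystander, to be left alone; black round dust cap, 42 mm across, 14 mm high, lying beside the shutter box; origin under its centre
- pillar: loose bystander, to be left alone; short steel pillar post, 32 mm across its foot, 55 mm high, beside the shutter box; origin under its foot
- clamp_fork: loose bystander, to be left alone; aluminium clamping fork, 80 x 25 x 10 mm, with a screw head to 16 mm, lying in front of the meter; origin under its middle
- cleaner: loose bystander, to be left alone; small bottle, 38 mm across, 85 mm high, behind the meter; origin under its centre
- ball_driver: loose bystander, to be left alone; driver with a black handle, 140 mm long, lying at the far side in the middle; origin near its middle
- screw_tray: loose bystander, to be left alone; black tray of four compartments, 110 x 90 x 28 mm, far left; origin under its centre
- wipes_box: loose bystander, to be left alone; cardboard box of wipes, 120 x 75 x 55 mm, far right; origin under its centre
Things that resemble listed ones, but are neither listed nor needed, are in the scene too. Leave any green or pink look-alike of the meter alone.

How it is judged:
On the way, in this order (a step that is already met when the one before it is completed fails the run):
1. the rocker's plain end is fully down: shutter closed (value of joint rocker above 0.3 rad and value of joint zero_key below 0.001 m), for 0.1 s.
2. the zero key is fully down with the shutter closed (value of joint rocker above 0.3 rad and value of joint zero_key above 0.003 m), for 0.1 s.
3. the zero key is up again, the shutter still closed (all of step 1), for 0.1 s.
4. the rocker's lamp end is fully down: shutter open (value of joint rocker below 0.06 rad), for 0.1 s.
At the end, for the whole second after the job is handed in: the rocker's lamp end is fully down again (joint below 0.06 rad), the zero key is up, the shutter box stands flat within 20 mm of where it was, and every loose bystander is within 30 mm of where it was (value of joint rocker below 0.06 rad and value of joint zero_key below 0.001 m and distance of shutter_box from where it was at the start of the episode below 0.02 m and angle between shutter_box's own z axis and vertical below 0.05 rad and linear speed of shutter_box below 0.01 m/s and distance of each of lens_post, dust_cap, pillar, clamp_fork, cleaner, ball_driver, screw_tray, wipes_box from where it was at the start of the episode below 0.03 m); the robot touches nothing.
It fails at once if the zero key was pressed (over 1.5 mm) while the shutter was not closed (value of joint zero_key above 0.0015 m and not (value of joint rocker above 0.3 rad)).
It fails at once if another key of the meter was pressed (over 2 mm) (value of joint any of key_a, key_b, key_c above 0.002 m).
It fails at once if the shutter box was lifted, tipped or shoved more than 25 mm (height (world z) of shutter_box above 0.008 m or angle between shutter_box's own z axis and vertical above 0.12 rad or distance of shutter_box from where it was at the start of the episode above 0.025 m).
It fails at once if a loose bystander was lifted, knocked over or shoved more than 40 mm (distance of any of lens_post, dust_cap, pillar, clamp_fork, cleaner, ball_driver, screw_tray, wipes_box from where it was at the start of the episode above 0.04 m or angle between any of lens_post, pillar, cleaner's own z axis and vertical above 0.5 rad or height (world z) of any of lens_post, dust_cap, pillar, clamp_fork, cleaner, screw_tray, wipes_box above 0.015 m).
It also fails if it takes over 48 s, if anything falls off the work surface, if the arm or the gripper's body presses on something with over 40 N, if the wrist force passes 120 N, or if a joint passes its speed limit or range.

### The arm

A 7-joint arm with a two-finger parallel gripper is mounted at the origin on the work surface. World frame = base frame: x ahead of the robot, y to its left, z up, the work surface at z = 0. Lengths are in m, angles in rad, forces in N, time in s.
With the tool pointing down it reaches from about 0.35 to 0.9 m from the base axis. Payload 7.2 kg.
Tool frame: the origin (TCP) lies at the very end of the fingers, on their centre line; the grasp point (between the pads) lies 19 mm behind it; z points along the fingers, y is the line along which they close (so a half turn about z gives the same grasp; the last joint's range is limited). The gripper opens to 88 mm and grips with 3 to 60 N. Pads are 20 mm wide; open, the fingers measure 115 mm over their backs; the gripper's body (75 mm by 178 mm) begins 61 mm behind the grasp point.
Start: joints at [1.275, 0.411, -0.013, 1.596, 0.006, 1.134, -0.082], TCP at [0.141, -0.609, 0.201] pointing down, gripper open.
Joint ranges: [-2.95, 2.95], [-0.29, 1.99], [-1.47, 1.44], [0.14, 2.54], [-1.03, 4.17], [0.13, 1.85], [-2.86, 2.86]. Speed limits (rad/s): [2.39, 2.39, 3.01, 3.01, 3.14, 3.14, 3.14].

### API

Orientations are given as a unit quaternion [w, x, y, z].
In Python, from rig import arm gives the robot as it stands.
- The arm moves only by the tool drive_tool, never from a script. Its argument "rows" is text: rows parted by semicolons, each of 4 numbers parted by spaces: the shift along the tool's x, y, z in cm, then the turn about the tool's z in degrees. A call has 1 to 8 rows; each row shifts and turns the commanded pose from where the row before left it, along the tool's axes as they then stand; what a row does not reach is not made up. A row lasts 1/12 s, in which the tool goes at most 41.7 mm and 7.16 degrees, less where a joint would pass 70% of its speed; a pose out of reach is approached as far as the arm can. A call is refused whole if a number of a shift passes 4.17 or a number of a turn 7.16, either way. A call with a gripper value outside its range is refused whole. "gripper" is the finger opening in cm, from 0 to 8.78, set as the call begins (left out, the last holds). The fingers move at their own pace and stop on an object; the grip force is fixed at half the most. Time passes only in rows, so rows that do not move let the fingers close. It gives the time, the measured TCP pose, the force, the opening and the grip force at its end, in the units of the state.
- arm.state(): the state, without advancing time (a new reading comes with each control period).
- arm.read_camera(name): name is "scene" or "top" or "wrist"; returns the picture (480x640x3 uint8, red, green, blue); there is no depth.
- arm.camera_params(name): a dict with "fov_y" (degrees; the focal length in pixels is half the picture's height over the tangent of half this angle, whatever the lens; pixels are square), "cx", "cy" (the principal point, pixels), "rvec" (rotation vector, rad) and "tvec" (3), from world to camera coordinates, as OpenCV has them; the wrist camera has in their place "tool_from_camera" (4x4, takes a point from camera to tool coordinates, whose origin is the TCP and whose axes are the flange's). Camera axes: x right, y down, z forward; pixel columns grow to the right and rows downward; lengths in m; the calibration is good to about 2 mm. A picture is of the moment at which its call begins: read the wrist's pose just before it. camera_params takes no time and is no camera call.
- arm.close_job(): hands the job in; it is judged then, once.
The state is a dict: "t": time; "qpos": joint angles; "joint_velocities": joint speeds; "joint_efforts": joint torques, N m; "ee_pos": TCP position; "tool_rot": TCP orientation; "wrist_force": force on the tool from outside, world axes, zero at the start; "moment": the same for the moment, N m; "width": opening from 0.0 (shut) to 1.0 (fully open); "grasp_force": force on a finger pad.
Only numpy, scipy, OpenCV 4.12 (cv2) and the standard library are available. Lean on these libraries where they do the work, as an engineer would, in place of code of your own. Each camera call takes 0.05 s, during which the arm holds its last target. There are 200 camera calls.

## Working session

There is one attempt and no reset: what is moved stays moved. The work goes in short steps, Python scripts to look and compute and a tool call to move; the robot and the scene stay as the last step left them, time stands still between calls to the robot, and variables do not carry over. Pictures are saved under pics/ and viewed, at most 10 in all, crops included, and the job is handed in when it is done.

Besides the shell and the picture viewer there is one more tool, called after "Emit:" in YAML: its name, and indented under it one key for each argument. drive_tool: Moves the arm, as the interface text tells. Its arguments: {"type":"object","properties":{"rows":{"type":"string"},"gripper":{"type":"number"}},"required":["rows"]}

```bash
mkdir -p pics; cat > h.py <<'E'
import numpy as np,cv2
from rig import arm
from scipy.spatial.transform import Rotation as R
def snap(n,f):
    im=arm.read_camera(n); cv2.imwrite('pics/'+f,im[:,:,::-1]); return im
def ray(n,u,v,st=None):
    p=arm.camera_params(n); f=240/np.tan(np.radians(p['fov_y'])/2)
    d=np.array([(u-p['cx'])/f,(v-p['cy'])/f,1])
    if 'rvec' in p:
        r=R.from_rotvec(np.ravel(p['rvec'])).as_matrix(); return -r.T@np.ravel(p['tvec']),r.T@d
    q=np.array(st['tool_rot']); T=R.from_quat(q[[1,2,3,0]]).as_matrix(); C=np.array(p['tool_from_camera'])
    return T@C[:3,3]+st['ee_pos'],T@C[:3,:3]@d
def plane(n,u,v,z,st=None):
    o,d=ray(n,u,v,st); return o+d*(z-o[2])/d[2]
def tri(rs):
    A=0;b=0
    for o,d in rs:
        d=d/np.linalg.norm(d);P=np.eye(3)-np.outer(d,d);A=A+P;b=b+P@o
    x=np.linalg.solve(A,b); return x,[float(np.linalg.norm(np.cross(x-o,d/np.linalg.norm(d)))) for o,d in rs]
E
python3 - <<'E'
from h import *
snap('scene','s0.png');snap('top','t0.png')
s=arm.state();print(s)
for n in('scene','top','wrist'):print(arm.camera_params(n))
E
```

```text
{'t': 0.1, 'qpos': array([ 1.27480341,  0.41180784, -0.01269429,  1.59689424,  0.00562756,
        1.13432365, -0.08220178]), 'joint_velocities': array([-6.33166489e-05, -1.07798629e-03,  6.19787586e-04, -5.68036185e-04,
        1.09933095e-03, -6.35290639e-04,  1.10409749e-03]), 'joint_efforts': array([ 2.98696476e-03, -5.89103472e+01,  6.44131377e-01, -2.91712028e+01,
       -5.37815073e-02,  1.45294564e-02,  6.52079393e-05]), 'ee_pos': array([ 0.14098122, -0.60842034,  0.20022789]), 'tool_rot': array([-6.83823837e-04,  9.93519569e-01,  1.13659038e-01, -1.43823149e-04]), 'wrist_force': array([-0.09256603,  0.25868331, -0.34906329]), 'moment': array([-0.00074677,  0.03084211,  0.06775694]), 'grasp_force': 0.0, 'width': 0.9983569219449399}
{'fov_y': 57.553538153318044, 'cx': 321.92666429131305, 'cy': 238.5765072363928, 'rvec': array([ 2.2262909 ,  1.2735831 , -0.39370649]), 'tvec': array([-0.26294829, -0.29955231,  1.35832102])}
{'fov_y': 54.937797946463625, 'cx': 321.85140514862275, 'cy': 250.2096287068185, 'rvec': array([ 2.14055861, -2.09643571,  0.16873186]), 'tvec': array([0.02103509, 0.50429881, 1.13761584])}
{'fov_y': 59.97318913748029, 'cx': 319.2424066537743, 'cy': 240.23060530702247, 'tool_from_camera': array([[-1.12818375e-03, -9.63366650e-01, -2.68185428e-01,
         7.29871713e-02],
       [ 9.99999353e-01, -1.12586356e-03, -1.62438400e-04,
         1.43536216e-04],
       [-1.45452465e-04, -2.68185438e-01,  9.63367297e-01,
        -1.84684954e-01],
       [ 0.00000000e+00,  0.00000000e+00,  0.00000000e+00,
         1.00000000e+00]])}
```

View pics/s0.png

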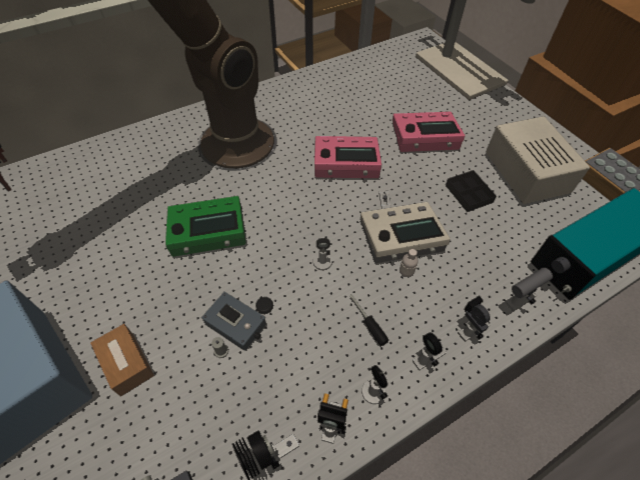

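View pics/t0.png

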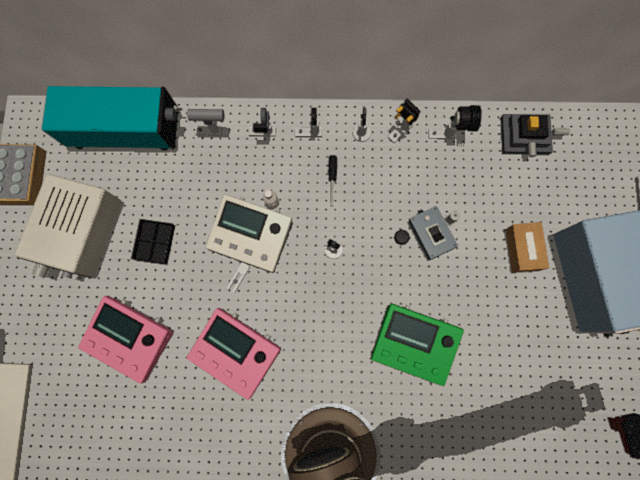

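The top view shows these candidates for the meter: white (250,233), pink (233,352) and (124,338), green (417,343), and a beige vented box (70,225). White is the one. The only grey box with a rocker is the one at (433,233); the big blue-grey block at (610,270) is not it. Now a close crop of both.

```bash
python3 - <<'E'
from h import *
t=cv2.imread('pics/t0.png');s=cv2.imread('pics/s0.png')
f=lambda i,x,y:cv2.resize(i[y:y+75,x:x+100],(400,300),interpolation=cv2.INTER_CUBIC)
cv2.imwrite('pics/c0.png',np.vstack([np.hstack([f(t,385,195),f(t,200,195)]),np.hstack([f(s,185,280),f(s,355,190)])]))
for n,u,v,z in[('top',433,233,.04),('top',265,262,.046),('top',402,237,.014),('top',333,247,0),('top',238,276,.01),('top',450,218,.03),('scene',234,320,.04),('scene',373,214,.046),('scene',219,345,.05)]:print(n,u,v,plane(n,u,v,z).round(3))
E
```

```text
top 433 233 [ 0.555 -0.254  0.04 ]
top 265 262 [0.47  0.176 0.046]
top 402 237 [ 0.549 -0.178  0.014]
top 333 247 [0.521 0.003 0.   ]
top 238 276 [0.437 0.251 0.01 ]
top 450 218 [ 0.599 -0.302  0.03 ]
scene 234 320 [ 0.567 -0.257  0.04 ]
scene 373 214 [0.477 0.177 0.046]
scene 219 345 [ 0.609 -0.309  0.05 ]
```

View pics/c0.png

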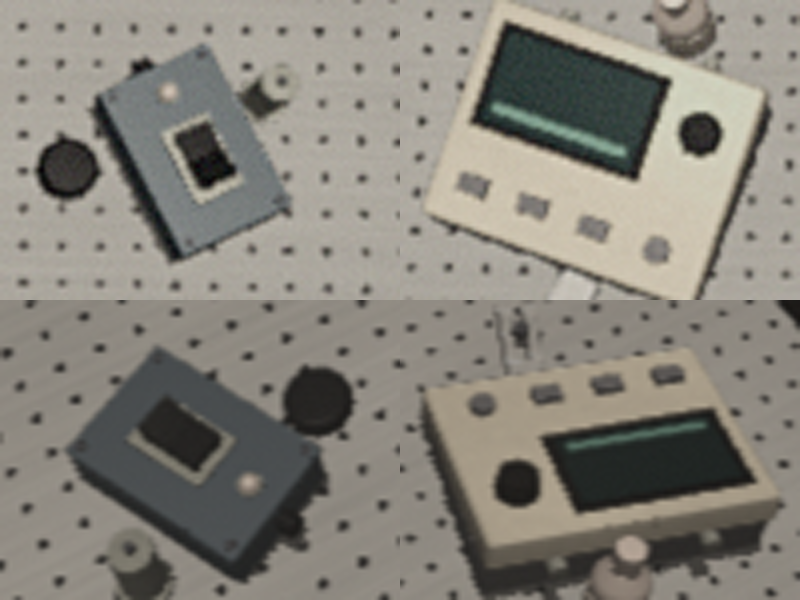

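Confirmed: the white meter's zero key is at top (264,257.5) and scene (376,216). The lamp lens is at top (427,218), so the plain end is the lower-right half of the rocker, around (439,239). Moving over the box with closed fingers.

Emit:
drive_tool:
  rows: "3.4 -1.9 0 0;3.4 -1.9 0 0;3.4 -1.9 0 0;3.4 -1.9 0 0;3.4 -1.9 0 0;3.4 -1.9 0 0;3.4 -1.9 0 0;3.4 -1.9 0 0"
  gripper: 0

```text
t: 0.77
ee_pos: [0.3727, -0.3978, 0.2008]
tool_rot: [-0.0, 0.994, 0.114, -0.0]
wrist_force: [0.4, 0.3, 0.0]
width: 0.432
grasp_force: 0.0
```

Emit:
drive_tool:
  rows: "3.4 -1.9 0 0;3.4 -1.9 0 0;3.4 -1.9 0 0;3.4 -1.9 0 0;3 -1.5 0 0;0 0 0 -5.7;0 0 0 -5.7;0 0 0 -5.7"

```text
t: 1.43
ee_pos: [0.5133, -0.2721, 0.2003]
tool_rot: [-0.0, 0.965, 0.263, -0.0]
wrist_force: [-0.1, 0.5, -0.1]
width: 0.006
grasp_force: 0.0
```

```bash
python3 - <<'E'
from h import *
arm.read_camera('wrist')
s=arm.state();snap('wrist','w0.png');print(s['ee_pos'],s['tool_rot'],s['t'],s['width'])
np.savez('w0.npz',p=s['ee_pos'],r=s['tool_rot'])
E
```

```text
[ 0.51295258 -0.27259991  0.20033341] [-3.47321978e-04  9.63874157e-01  2.66357398e-01 -4.73993766e-04] 1.4833 0.006523619011403305
```

View pics/w0.png

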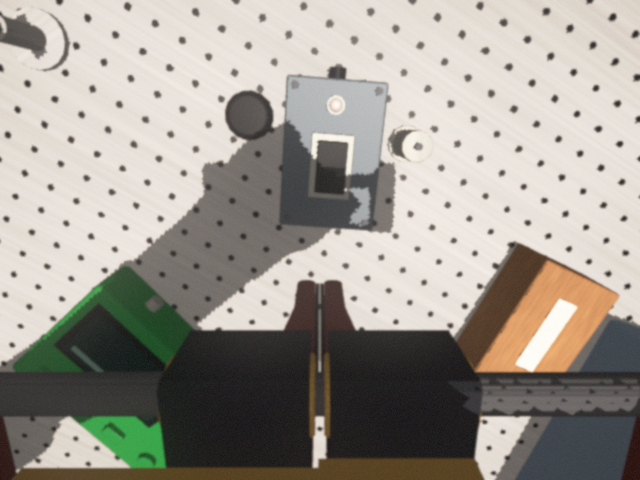

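The wrist view shows the box with its lens at (336,105) and its bezel centred near (332,166). The dust cap is at (249,115) and the pillar at (415,145). Taking a second view from 6 cm to the side.

Emit:
drive_tool:
  rows: "0 3 0 0;0 3 0 0;0 0 0 0;0 0 0 0"

```text
t: 1.87
ee_pos: [0.5427, -0.3265, 0.2]
tool_rot: [-0.0, 0.966, 0.257, -0.0]
wrist_force: [-0.8, 1.2, -0.1]
width: 0.007
grasp_force: 0.0
```

```bash
python3 - <<'E'
from h import *
s=arm.state();snap('wrist','w1.png');print(s['ee_pos'],s['tool_rot'])
np.savez('w1.npz',p=s['ee_pos'],r=s['tool_rot'])
out=[]
for f,x,y in(('w0',280,70),('w1',None,70)):
    i=cv2.imread(f'pics/{f}.png')
    if x is None: x=190
    out.append(cv2.resize(i[y:y+165,x:x+110],(400,600),interpolation=cv2.INTER_CUBIC))
cv2.imwrite('pics/c1.png',np.hstack(out))
E
```

```text
[ 0.54268567 -0.32646904  0.20000722] [-3.52690007e-04  9.66291477e-01  2.57449902e-01 -4.53163540e-04]
```

View pics/c1.png

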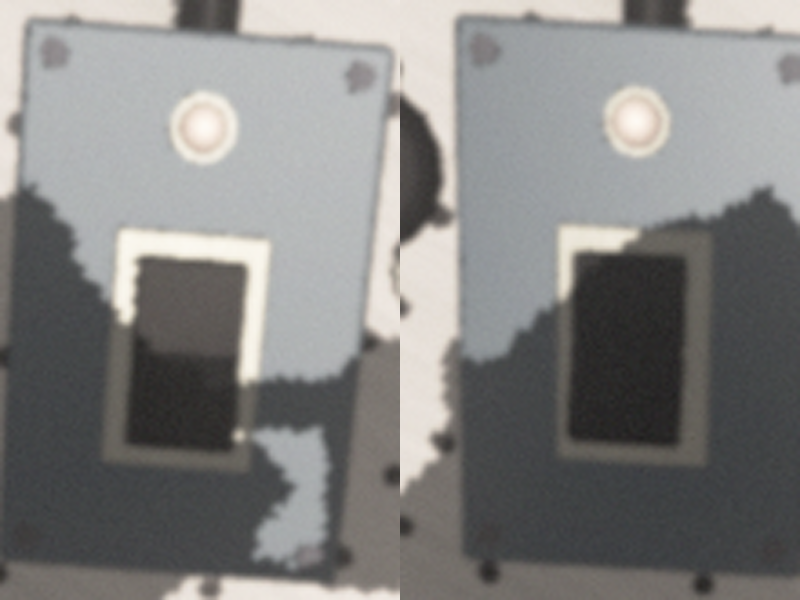

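The enlarged views show the lens at (204,127) and (236,121), and all four bezel corners, in crop pixels. Triangulating them.

```bash
python3 - <<'E'
from h import *
k=400/110
A=[(204,127),(118,230),(270,238),(250,470),(103,460)];B=[(236,121),(160,227),(313,233),(306,465),(158,458)]
S=[]
for f in('w0','w1'):
    z=np.load(f+'.npz');S.append(dict(ee_pos=z['p'],tool_rot=z['r']))
P=[]
for a,b in zip(A,B):
    x,e=tri([ray('wrist',280+a[0]/k,70+a[1]/k,S[0]),ray('wrist',190+b[0]/k,70+b[1]/k,S[1])])
    q=[plane('wrist',280+a[0]/k,70+a[1]/k,.043,S[0]),plane('wrist',190+b[0]/k,70+b[1]/k,.043,S[1])]
    P.append((q[0]+q[1])/2);print(x.round(4),np.round(e,4),q[0][:2].round(4),q[1][:2].round(4))
P=np.array(P);c=P[1:].mean(0);d=P[0]-c
u=(P[1]+P[2]-P[3]-P[4])/2
print('centre',c,'yaw',np.degrees(np.arctan2(d[1],d[0])),np.degrees(np.arctan2(u[1],u[0])),'lensdist .048?',np.linalg.norm(d),'len',np.linalg.norm(u),'wid',np.linalg.norm(P[1]-P[2]),np.linalg.norm(P[3]-P[4]))
print('top/scene lens',tri([ray('top',427,218),ray('scene',185+248/4,280+183/4)]))
print('top bez',plane('top',436.3,233.8,.05))
d=u/np.linalg.norm(u)
p=c-.016*d;l=c+.016*d;print('plain',p,'lamp',l)
q=S[1]['tool_rot'];T=R.from_quat(q[[1,2,3,0]]).as_matrix()
print('tool yaw',np.degrees(np.arctan2(T[1,0],T[0,0])))
print('to plain in tool cm',100*T.T@(np.r_[p[:2],.06]-S[1]['ee_pos']))
print('zero key',tri([ray('top',264,257.5),ray('scene',355+83/4,190+104/4)]),plane('top',264,257.5,.046))
E
```

```text
[ 0.5948 -0.2389  0.0447] [0. 0.] [ 0.5948 -0.239 ] [ 0.5947 -0.2387]
[ 0.5667 -0.234   0.041 ] [0.0001 0.0001] [ 0.5669 -0.234 ] [ 0.5669 -0.2344]
[ 0.5824 -0.2638  0.0406] [0.0002 0.0002] [ 0.5825 -0.2635] [ 0.5824 -0.264 ]
[ 0.5366 -0.2868  0.0438] [0.0001 0.0001] [ 0.5366 -0.2869] [ 0.5364 -0.2869]
[ 0.5214 -0.2569  0.0441] [0.0001 0.0001] [ 0.5214 -0.2569] [ 0.521  -0.2569]
centre [ 0.55173803 -0.26042802  0.043     ] yaw 26.669656809132857 26.568424481372393 lensdist .048? 0.04815710101823664 len 0.051220038229061245 wid 0.033413296421807626 0.033675735995623304
top/scene lens (array([ 0.59455376, -0.23884588,  0.04190542]), [0.0002495459901036059, 0.0002495459901034616])
top bez [ 0.55119026 -0.26032284  0.05      ]
plain [ 0.53742761 -0.26758428  0.043     ] lamp [ 0.56604844 -0.25327176  0.043     ]
tool yaw 29.837627198355936
to plain in tool cm [ 2.48338789 -5.35669423 14.00390795]
zero key (array([0.48293956, 0.18060577, 0.04208487]), [0.000911273777270379, 0.0009112737772703261]) [0.48185493 0.17920735 0.046     ]
```

The measurements agree with the description: bezel 51 × 33.5 mm, lens 48 mm from the rocker middle, heights 41–45 mm. Approaching the plain end.

Emit:
drive_tool:
  rows: "1.25 -2.7 0 0;1.25 -2.65 0 0;0 0 3 3.3;0 0 3 0;0 0 3 0;0 0 3 0;0 0 0 0;0 0 0 0"

```text
t: 2.58
ee_pos: [0.5366, -0.265, 0.0803]
tool_rot: [-0.001, 0.973, 0.232, -0.001]
wrist_force: [-0.1, 0.3, 0.2]
width: 0.003
grasp_force: 0.0
```

```bash
python3 - <<'E'
from h import *
s=arm.state();T=R.from_quat(s['tool_rot'][[1,2,3,0]]).as_matrix()
print(s['t'],s['ee_pos'],s['wrist_force'],np.degrees(np.arctan2(T[1,0],T[0,0])),100*T.T@(np.array([.5374,-.2676,.052])-s['ee_pos']))
E
```

```text
2.5833 [ 0.53660679 -0.26496623  0.08032215] [-0.09791598  0.27942556  0.22818806] 26.842066109536624 [-0.04293918  0.27864583  2.83153866]
```

Emit:
drive_tool:
  rows: "-0.05 0.28 0 0;0 0 0.8 0;0 0 0.8 0;0 0 0.5 0;0 0 0.3 0;0 0 0.3 0;0 0 0 0;0 0 0 0"

```text
t: 3.25
ee_pos: [0.5386, -0.2689, 0.0538]
tool_rot: [-0.0, 0.973, 0.232, -0.0]
wrist_force: [-0.0, 0.3, -0.8]
width: 0.005
grasp_force: 0.0
```

Emit:
drive_tool:
  rows: "0 0 0.1 0;0 0 0.1 0;0 0 0.1 0;0 0 0 0"

```text
t: 3.58
ee_pos: [0.5386, -0.269, 0.0508]
tool_rot: [-0.0, 0.973, 0.232, -0.0]
wrist_force: [-0.7, -1.0, -0.4]
width: 0.003
grasp_force: 0.0
```

Emit:
drive_tool:
  rows: "0 0 0.1 0;0 0 0.1 0;0 0 0 0;0 0 0 0"

```text
t: 3.92
ee_pos: [0.5386, -0.269, 0.0489]
tool_rot: [-0.0, 0.973, 0.232, -0.0]
wrist_force: [0.0, 0.2, 0.4]
width: 0.003
grasp_force: 0.0
```

No contact force by z = 49 mm, so I'm looking before going lower.

```bash
python3 - <<'E'
from h import *
s=arm.state();print(s['ee_pos'],s['wrist_force'])
w=snap('wrist','w2.png');sc=snap('scene','s2.png')
f=lambda i,x,y,W,H:cv2.resize(i[y:y+H,x:x+W,::-1],(400,400),interpolation=cv2.INTER_CUBIC)
cv2.imwrite('pics/c2.png',np.hstack([f(w,170,120,300,300),f(sc,185,270,100,100)]))
E
```

```text
[ 0.53857384 -0.26902375  0.04886971] [0.02250434 0.17069172 0.39035251]
```

View pics/c2.png

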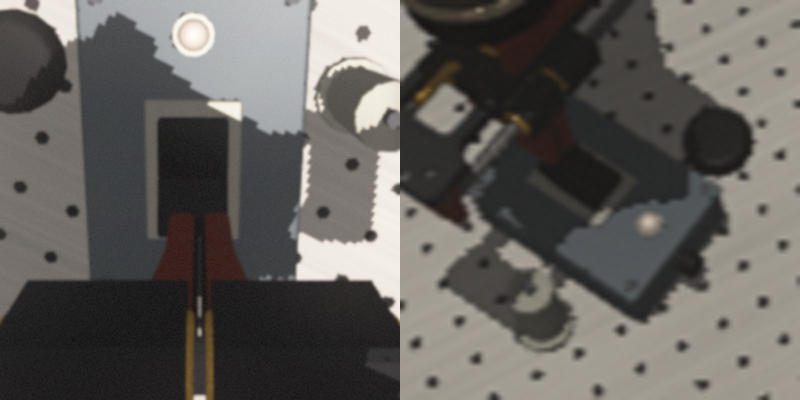

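The tips are on the plain half, and the lamp half's shading has changed, which suggests the rocker has tilted. Continuing to the stop in 1 mm steps.

Emit:
drive_tool:
  rows: "0 0 0.1 0;0 0 0 0"

```text
t: 4.18
ee_pos: [0.5386, -0.269, 0.0478]
tool_rot: [-0.0, 0.973, 0.232, -0.0]
wrist_force: [-0.1, -0.1, -0.7]
width: 0.01
grasp_force: 0.0
```

Emit:
drive_tool:
  rows: "0 0 0.1 0;0 0 0 0"

```text
t: 4.35
ee_pos: [0.5385, -0.269, 0.0468]
tool_rot: [-0.0, 0.973, 0.232, -0.0]
wrist_force: [-0.6, 0.4, 0.4]
width: 0.001
grasp_force: 0.0
```

Still no force at 47 mm, below where the facet should stop. Checking where the finger ends really are.

```bash
python3 - <<'E'
from h import *
s=arm.state();print(s['ee_pos'],s['wrist_force'],s['qpos'],s['joint_efforts'])
w=snap('wrist','w3.png');sc=snap('scene','s3.png');t=snap('top','t3.png')
f=lambda i,x,y,W,H:cv2.resize(i[y:y+H,x:x+W,::-1],(400,600),interpolation=cv2.INTER_CUBIC)
cv2.imwrite('pics/c3.png',np.hstack([f(w,270,180,100,150),f(sc,205,280,60,90)]))
def proj(n,P):
    p=arm.camera_params(n);ff=240/np.tan(np.radians(p['fov_y'])/2)
    K=np.array([[ff,0,p['cx']],[0,ff,p['cy']],[0,0,1]]);return cv2.projectPoints(np.array([P]),p['rvec'],p['tvec'],K,None)[0].ravel()
T=R.from_quat(s['tool_rot'][[1,2,3,0]]).as_matrix()
for l in([0,0,0],[.01,.0,0],[-.01,0,0],[.01,0,-.02]):
    a=proj('scene',s['ee_pos']+T@np.array(l));print(l,a,(a-[205,280])*400/60+[400,0])
print('plain,lamp,scene',[(proj('scene',P)-[205,280])*400/60+[400,0] for P in([.5374,-.2676,.052],[.566,-.2533,.058])])
E
```

```text
[ 0.53854907 -0.26897107  0.04677285] [-0.62190594  0.41328528  0.40032956] [ 0.56362255  0.55488011 -0.24702266  1.78470009  0.17650468  0.82371289
 -0.87029979] [-1.81611167e-02 -6.19461894e+01 -3.04049470e+00 -2.33836073e+01
 -2.64553766e-02 -8.28642631e-02 -5.15497173e-03]
[0, 0, 0] [223.49532331 310.99324206] [523.3021554  206.62161375]
[0.01, 0.0, 0] [226.99922485 313.21891896] [546.66149897 221.45945976]
[-0.01, 0, 0] [220.01329842 308.78146119] [500.08865612 191.87640796]
[0.01, 0, -0.02] [225.50569796 309.12575188] [536.70465308 194.17167922]
plain,lamp,scene [array([523.09751677, 194.93074274]), array([595.53178232, 235.05096643])]
```

View pics/c3.png

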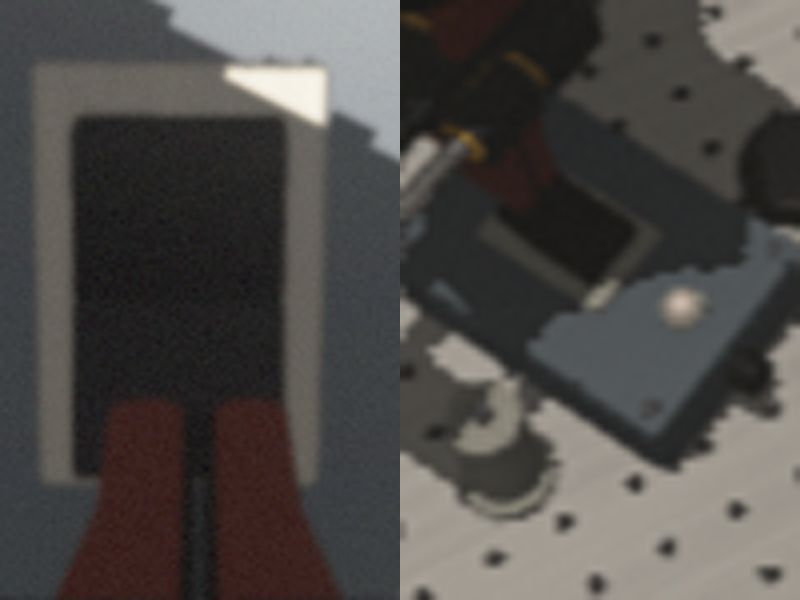

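Both views put the visible red finger ends about 15–20 mm above the reported TCP, so contact most likely hasn't happened yet. I'll keep descending in small steps with the force as the guide.

Emit:
drive_tool:
  rows: "0 0 0.1 0;0 0 0.1 0;0 0 0 0"

```text
t: 4.75
ee_pos: [0.5385, -0.269, 0.0447]
tool_rot: [-0.0, 0.973, 0.232, -0.0]
wrist_force: [0.8, 0.6, 0.2]
width: 0.009
grasp_force: 0.0
```

```bash
python3 - <<'E'
from h import *
s=arm.state();print(s['t'],s['ee_pos'],s['wrist_force'],s['moment'],s['width'])
# compare first wrist image: finger tip row
for f in('w0','w1','w3'):
    i=cv2.imread(f'pics/{f}.png').astype(int);m=(i[:,:,2]>i[:,:,1]+18)&(i[:,:,2]<110);c=m[:330,290:350]
    r=np.where(c.sum(1)>8)[0];print(f,r.min(),[ (np.where(c[k])[0].min()+290,np.where(c[k])[0].max()+290) for k in r[:30:6]])
E
```

```text
4.75 [ 0.53849374 -0.26898845  0.04472111] [0.75881135 0.55265469 0.19743849] [-0.04364535 -0.00549777  0.00079286] 0.008539808025616998
w0 284 [(np.int64(301), np.int64(338)), (np.int64(298), np.int64(339)), (np.int64(297), np.int64(339)), (np.int64(297), np.int64(342)), (np.int64(296), np.int64(344))]
w1 295 [(np.int64(303), np.int64(338)), (np.int64(297), np.int64(341)), (np.int64(298), np.int64(341)), (np.int64(295), np.int64(345)), (np.int64(293), np.int64(347))]
w3 280 [(np.int64(304), np.int64(336)), (np.int64(297), np.int64(341)), (np.int64(296), np.int64(341)), (np.int64(295), np.int64(342)), (np.int64(295), np.int64(344))]
```

Emit:
drive_tool:
  rows: "0 0 0.1 0;0 0 0.1 0;0 0 0 0"

```text
t: 5.0
ee_pos: [0.5385, -0.269, 0.0427]
tool_rot: [-0.0, 0.973, 0.232, -0.0]
wrist_force: [-0.3, 0.5, -0.6]
width: 0.006
grasp_force: 0.0
```

Emit:
drive_tool:
  rows: "0 0 0.1 0;0 0 0.1 0;0 0 0 0"

```text
t: 5.25
ee_pos: [0.5385, -0.269, 0.0407]
tool_rot: [-0.0, 0.973, 0.232, -0.0]
wrist_force: [-0.4, 0.0, 0.6]
width: 0.005
grasp_force: 0.0
```

Emit:
drive_tool:
  rows: "0 0 0.1 0;0 0 0.1 0;0 0 0 0"

```text
t: 5.5
ee_pos: [0.5385, -0.269, 0.0387]
tool_rot: [-0.0, 0.973, 0.232, -0.0]
wrist_force: [0.7, -0.3, -0.6]
width: 0.004
grasp_force: 0.0
```

TCP now reads below the box's top with zero force, so the real finger ends do sit higher than the TCP. Continuing.

Emit:
drive_tool:
  rows: "0 0 0.1 0;0 0 0.1 0;0 0 0 0"

```text
t: 5.75
ee_pos: [0.5385, -0.2692, 0.037]
tool_rot: [0.0, 0.973, 0.232, -0.0]
wrist_force: [-1.2, -0.1, 2.5]
width: 0.004
grasp_force: 1.2
```

Emit:
drive_tool:
  rows: "0 0 0.1 0;0 0 0.1 0;0 0 0 0"

```text
t: 6.0
ee_pos: [0.5376, -0.2696, 0.0348]
tool_rot: [0.0, 0.973, 0.232, -0.001]
wrist_force: [-3.5, -1.1, 3.5]
width: 0.003
grasp_force: 1.9
```

Contact at TCP ≈ 37.5 mm with the rocker resisting at about 3 N as described, so the tips sit about 21 mm above the TCP. Pushing to the stop.

Emit:
drive_tool:
  rows: "0 0 0.1 0;0 0 0.1 0;0 0 0.1 0;0 0 0 0"

```text
t: 6.33
ee_pos: [0.5387, -0.2693, 0.0318]
tool_rot: [0.0, 0.973, 0.232, 0.0]
wrist_force: [-1.7, -1.0, 1.8]
width: 0.002
grasp_force: 1.2
```

Emit:
drive_tool:
  rows: "0 0 0.1 0;0 0 0.1 0;0 0 0 0"

```text
t: 6.58
ee_pos: [0.5389, -0.2692, 0.031]
tool_rot: [0.0, 0.973, 0.232, 0.0]
wrist_force: [-6.4, -0.8, 12.5]
width: 0.006
grasp_force: 6.3
```

The force jumped to 12.5 N, so the stop is reached. One more millimetre to be sure, then up to look.

Emit:
drive_tool:
  rows: "0 0 0.1 0;0 0 0 0;0 0 0 0"

```text
t: 6.83
ee_pos: [0.5389, -0.2693, 0.0308]
tool_rot: [0.001, 0.973, 0.232, 0.0]
wrist_force: [-8.3, 0.9, 19.8]
width: 0.006
grasp_force: 10.1
```

Emit:
drive_tool:
  rows: "0 0 -1 0;0 0 -3 0;0 0 -4 0;0 0 -4 0;0 0 -4 0;0 0 0 0;0 0 0 0"

```text
t: 7.42
ee_pos: [0.5409, -0.2688, 0.1917]
tool_rot: [0.002, 0.973, 0.233, 0.003]
wrist_force: [0.7, -0.5, -0.4]
width: 0.004
grasp_force: 0.0
```

```bash
python3 - <<'E'
from h import *
s=arm.state();print(s['t'],s['ee_pos'],s['wrist_force']);np.savez('w4.npz',p=s['ee_pos'],r=s['tool_rot'])
w=snap('wrist','w4.png');p=[]
for P in([.5374,-.2676,.05],):
    pr=arm.camera_params('wrist');C=np.array(pr['tool_from_camera']);T=R.from_quat(s['tool_rot'][[1,2,3,0]]).as_matrix()
    x=C[:3,:3].T@(T.T@(np.array(P)-s['ee_pos'])-C[:3,3]);f=240/np.tan(np.radians(pr['fov_y'])/2);u=f*x[0]/x[2]+pr['cx'];v=f*x[1]/x[2]+pr['cy']
x0,y0=int(u)-80,int(v)-100;print(u,v,x0,y0)
cv2.imwrite('pics/c4.png',cv2.resize(w[y0:y0+150,x0:x0+160,::-1],(640,600),interpolation=cv2.INTER_CUBIC))
q=[plane('top',264,257.5,.046),plane('scene',375.7,216,.046)];print(q)
E
```

```text
7.4167 [ 0.54089011 -0.26877279  0.19171524] [ 0.68327599 -0.47905386 -0.36744696]
315.2025880556264 222.65514514040777 235 122
[array([0.48185493, 0.17920735, 0.046     ]), array([0.4855427 , 0.17919958, 0.046     ])]
```

View pics/c4.png

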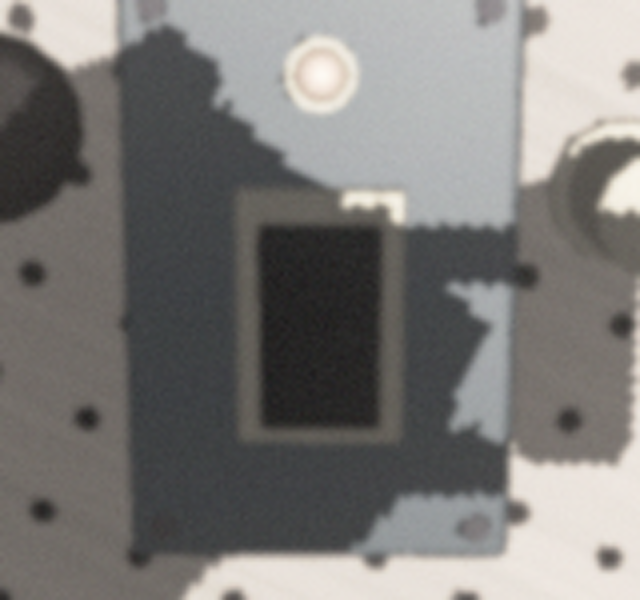

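The rocker looks symmetric and settled in its bezel, with the box unmoved. Moving to the meter.

Emit:
drive_tool:
  rows: "1.1 -3.6 0 0;1.1 -3.6 0 0;1.1 -3.6 0 0;1.1 -3.6 0 0;1.1 -3.6 0 0;1.1 -3.6 0 0;1.1 -3.6 0 0;1.1 -3.6 0 0"

```text
t: 8.13
ee_pos: [0.4854, 0.0297, 0.1872]
tool_rot: [-0.001, 0.973, 0.232, -0.001]
wrist_force: [0.4, -0.0, 0.3]
width: 0.009
grasp_force: 0.0
```

Emit:
drive_tool:
  rows: "1.1 -3.6 0 0;1.1 -3.6 0 0;1.1 -3.6 0 0;1.1 -3.6 0 0;0 0 0 6.7;0 0 0 6.7;0 0 0 6.7;0 0 0 6.7"

```text
t: 8.8
ee_pos: [0.46, 0.1764, 0.1869]
tool_rot: [0.0, 1.0, -0.002, -0.002]
wrist_force: [-0.3, 0.5, 0.4]
width: 0.006
grasp_force: 0.0
```

Emit:
drive_tool:
  rows: "0 0 0 6.7;0 0 0 6.7;0 0 0 6.7;0 0 0 0;0 0 0 0"

```text
t: 9.22
ee_pos: [0.4604, 0.1762, 0.1876]
tool_rot: [0.0, 0.985, -0.172, -0.001]
wrist_force: [-0.1, 0.3, 0.1]
width: 0.006
grasp_force: 0.0
```

```bash
python3 - <<'E'
from h import *
i=cv2.imread('pics/w4.png',0).astype(float);print('halves lamp/plain',i[122+60:122+78,305:325].mean(),i[122+85:122+102,305:325].mean())
z=np.load('w4.npz');print('lens',plane('wrist',315,140.3,.043,dict(ee_pos=z['p'],tool_rot=z['r'])))
s=arm.state();print(s['t'],s['ee_pos'],s['tool_rot']);np.savez('w5.npz',p=s['ee_pos'],r=s['tool_rot'])
snap('wrist','w5.png')
E
```

```text
halves lamp/plain 37.28055555555556 36.40294117647059
lens [ 0.59499188 -0.23863691  0.043     ]
9.2167 [0.46043495 0.17616491 0.18757841] [ 4.25458629e-04  9.85111841e-01 -1.71910750e-01 -1.08364446e-03]
```

View pics/w5.png

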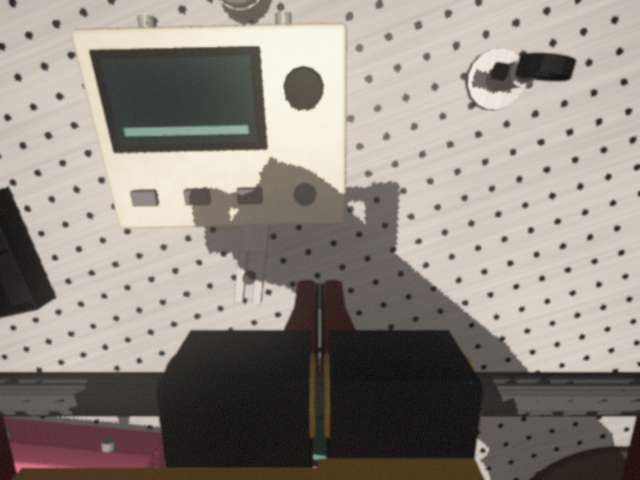

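The wrist view shows the white meter nearly aligned with the tool: zero key at (305,195), key_c (249,196), clamp fork (252,265). Taking a second view to measure the key's height.

Emit:
drive_tool:
  rows: "0 -3 0 0;0 -3 0 0;0 0 0 0;0 0 0 0"

```text
t: 9.6
ee_pos: [0.4814, 0.2339, 0.1881]
tool_rot: [-0.0, 0.985, -0.171, -0.001]
wrist_force: [0.8, 0.2, -0.7]
width: 0.005
grasp_force: 0.0
```

```bash
python3 - <<'E'
from h import *
s=arm.state();snap('wrist','w6.png')
z=np.load('w5.npz');S0=dict(ee_pos=z['p'],tool_rot=z['r'])
def keys(f,roi):
    g=cv2.GaussianBlur(cv2.imread(f,0),(3,3),0);x0,y0,x1,y1=roi
    c=cv2.adaptiveThreshold(g,255,cv2.ADAPTIVE_THRESH_MEAN_C,cv2.THRESH_BINARY_INV,61,18)[y0:y1,x0:x1]
    n,l,st,ce=cv2.connectedComponentsWithStats(c);return [(np.round(ce[k]+[x0,y0],1),st[k,2:]) for k in range(1,n) if st[k,4]>120]
a=keys('pics/w5.png',(270,165,342,218));b=keys('pics/w6.png',(340,160,480,225));print(a,b)
print(s['ee_pos'],s['tool_rot'])
if a and b:
  for kb in b:
    print(tri([ray('wrist',*a[0][0],S0),ray('wrist',*kb[0],s)]),plane('wrist',*a[0][0],.046,S0),plane('wrist',*kb[0],.046,s))
for uv in((305,195),(249,196),(197,197),(145,198)):print(plane('wrist',*uv,.046,S0).round(4))
E
```

```text
[(array([302. , 183.9]), array([  72,   41, 1654], dtype=int32))] [(array([382.1, 202.3]), array([  71,   42, 1685], dtype=int32))]
[0.48139626 0.23388026 0.18811733] [-1.48259523e-04  9.85204200e-01 -1.71382819e-01 -7.68717811e-04]
(array([0.48831752, 0.18060425, 0.07084644]), [0.006781206300719764, 0.006781206300719743]) [0.49115232 0.17902355 0.046     ] [0.47686189 0.18213855 0.046     ]
[0.4821 0.1799 0.046 ]
[0.4964 0.2218 0.046 ]
[0.5097 0.2608 0.046 ]
[0.5229 0.2998 0.046 ]
```

```bash
python3 - <<'E'
from h import *
z=np.load('w5.npz');S0=dict(ee_pos=z['p'],tool_rot=z['r']);S1=arm.state()
def circ(f,x0,y0,x1,y1):
    g=cv2.imread(f,0)[y0:y1,x0:x1];g=cv2.resize(g,None,fx=4,fy=4,interpolation=cv2.INTER_CUBIC);g=cv2.createCLAHE(3,(2,2)).apply(cv2.GaussianBlur(g,(9,9),0))
    h=cv2.HoughCircles(g,cv2.HOUGH_GRADIENT,1,20,param1=80,param2=12,minRadius=38,maxRadius=56)
    return None if h is None else np.round(h[0][:4]/4+[x0,y0,0],1)
a=circ('pics/w5.png',275,170,340,220);b=circ('pics/w6.png',355,165,430,225);print(a,b)
for B in b[:3]:
    print(tri([ray('wrist',*a[0][:2],S0),ray('wrist',*B[:2],S1)]),plane('wrist',*a[0][:2],.046,S0),plane('wrist',*B[:2],.046,S1))
E
```

```text
None [[382.4 195.1  11.1]
 [400.6 197.1  11.3]
 [362.4 214.6  10.9]]Traceback (most recent call last):
  File "<stdin>", line 9, in <module>
TypeError: 'NoneType' object is not subscriptable
```

```bash
python3 - <<'E'
from h import *
z=np.load('w5.npz');S0=dict(ee_pos=z['p'],tool_rot=z['r']);S1=arm.state()
g=cv2.imread('pics/w5.png',0)[178:212,286:326].astype(np.uint8)
_,m=cv2.threshold(cv2.GaussianBlur(g,(3,3),0),0,255,cv2.THRESH_BINARY_INV+cv2.THRESH_OTSU)
n,l,st,ce=cv2.connectedComponentsWithStats(m);k=l[17,19];a=ce[k]+[286,178];print(a,st[k])
for A in(a,(305,195)):print(tri([ray('wrist',*A,S0),ray('wrist',382.4,195.1,S1)]))
k=plane('wrist',382.4,195.1,.046,S1);print(k)
T=R.from_quat(S1['tool_rot'][[1,2,3,0]]).as_matrix();print('yaw',np.degrees(np.arctan2(T[1,0],T[0,0])),'shift cm',100*T.T@(np.r_[k[:2],.05-.021]-S1['ee_pos']))
E
```

```text
[304.50487805 194.00243902] [  8   5  22  23 410]
(array([0.48406011, 0.17926189, 0.05458574]), [0.00017680876184745245, 0.0001768087618473762])
(array([0.48328163, 0.17921275, 0.05261191]), [0.0002048617826925556, 0.0002048617826925378])
[0.48209909 0.17856751 0.046     ]
yaw -19.855503449707516 shift cm [ 1.92089719  5.02406901 15.91551324]
```

The key height measures 42–53 mm across view pairs, consistent with the 46 mm given, and three views agree on (0.482, 0.179). Approaching.

Emit:
drive_tool:
  rows: "0.9 2.5 0 0;0.9 2.5 0 0;0 0 3.2 0;0 0 3.2 0;0 0 3.2 0;0 0 3.2 0;0 0 0 0;0 0 0 0"

```text
t: 10.32
ee_pos: [0.4803, 0.1778, 0.0601]
tool_rot: [0.001, 0.985, -0.174, -0.002]
wrist_force: [0.7, -0.5, 0.0]
width: 0.003
grasp_force: 0.0
```

```bash
python3 - <<'E'
from h import *
s=arm.state();T=R.from_quat(s['tool_rot'][[1,2,3,0]]).as_matrix()
print(s['t'],s['ee_pos'],s['wrist_force'],100*T.T@(np.array([.482,.179,.0266])-s['ee_pos']))
E
```

```text
10.3167 [0.48027471 0.17781767 0.06014364] [ 0.65515635 -0.47933748  0.02434013] [ 0.13096778 -0.17952034  3.35352374]
```

Emit:
drive_tool:
  rows: "0 -0.15 0.8 0;0 0 0.8 0;0 0 0.8 0;0 0 0.4 0;0 0 0.2 0;0 0 0 0"

```text
t: 10.82
ee_pos: [0.4819, 0.1806, 0.0307]
tool_rot: [0.0, 0.985, -0.174, -0.0]
wrist_force: [0.2, 0.1, -0.3]
width: 0.004
grasp_force: 0.0
```

Emit:
drive_tool:
  rows: "0 0 0.1 0;0 0 0.1 0;0 0 0 0"

```text
t: 11.07
ee_pos: [0.4822, 0.1807, 0.029]
tool_rot: [-0.0, 0.985, -0.174, 0.0]
wrist_force: [0.5, 0.4, -0.0]
width: 0.009
grasp_force: 0.0
```

Emit:
drive_tool:
  rows: "0 0 0.1 0;0 0 0.1 0;0 0 0.1 0;0 0 0 0"

```text
t: 11.4
ee_pos: [0.4822, 0.1807, 0.0258]
tool_rot: [-0.0, 0.985, -0.174, 0.0]
wrist_force: [0.4, 0.1, 1.3]
width: 0.004
grasp_force: 0.3
```

Emit:
drive_tool:
  rows: "0 0 0.1 0;0 0 0.1 0;0 0 0 0"

```text
t: 11.65
ee_pos: [0.4824, 0.1807, 0.024]
tool_rot: [-0.0, 0.985, -0.174, 0.0]
wrist_force: [0.3, -0.1, 2.4]
width: 0.003
grasp_force: 1.4
```

Contact with the key, force rising with its spring as described.

Emit:
drive_tool:
  rows: "0 0 0.1 0;0 0 0.1 0;0 0 0 0"

```text
t: 11.9
ee_pos: [0.4827, 0.1806, 0.022]
tool_rot: [-0.0, 0.985, -0.174, 0.0]
wrist_force: [1.0, -1.4, 4.1]
width: 0.005
grasp_force: 2.1
```

Emit:
drive_tool:
  rows: "0 0 0.1 0;0 0 0.1 0;0 0 0 0"

```text
t: 12.15
ee_pos: [0.4829, 0.1806, 0.021]
tool_rot: [-0.0, 0.985, -0.174, 0.001]
wrist_force: [-0.5, -2.9, 16.2]
width: 0.007
grasp_force: 7.5
```

The key is on its stop (16 N after about 4–5 mm). Holding briefly, lifting, and returning to the box.

Emit:
drive_tool:
  rows: "0 0 0 0;0 0 0 0;0 0 -0.6 0;0 0 -2 0;0 0 -4 0;0 0 -4 0;0 0 -4 0;0 0 -1 0"

```text
t: 12.82
ee_pos: [0.484, 0.1823, 0.1815]
tool_rot: [-0.002, 0.985, -0.174, 0.003]
wrist_force: [0.8, -0.1, 0.3]
width: 0.001
grasp_force: 0.0
```

Emit:
drive_tool:
  rows: "0 0 0 -6.7;0 0 0 -6.7;0 0 0 -6.7;0 0 0 -6.7;0 0 0 -6.7;0 0 0 -6.7;0 0 0 -6.7;0 0 0 0"

```text
t: 13.48
ee_pos: [0.4814, 0.1806, 0.1751]
tool_rot: [-0.0, 0.972, 0.235, -0.001]
wrist_force: [0.8, 0.3, 0.0]
width: 0.003
grasp_force: 0.0
```

Emit:
drive_tool:
  rows: "-1 3.5 0 0;-1 3.5 0 0;-1 3.5 0 0;-1 3.5 0 0;-1 3.5 0 0;-1 3.5 0 0;-1 3.5 0 0;-1 3.5 0 0"

```text
t: 14.15
ee_pos: [0.5369, -0.1069, 0.1755]
tool_rot: [-0.0, 0.973, 0.23, -0.0]
wrist_force: [0.4, 0.8, -0.1]
width: 0.006
grasp_force: 0.0
```

Emit:
drive_tool:
  rows: "-1 3.5 0 0;-1 3.5 0 0;-1 3.5 0 0;-1 3.5 0 0;0 0 0 0;0 0 0 0"

```text
t: 14.65
ee_pos: [0.5639, -0.2504, 0.1747]
tool_rot: [-0.0, 0.974, 0.228, -0.001]
wrist_force: [-0.4, 1.9, -0.2]
width: 0.004
grasp_force: 0.0
```

```bash
python3 - <<'E'
from h import *
s=arm.state();T=R.from_quat(s['tool_rot'][[1,2,3,0]]).as_matrix()
print(s['t'],s['ee_pos'],s['wrist_force'],np.degrees(np.arctan2(T[1,0],T[0,0])),100*T.T@(np.array([.566,-.2533,.038])-s['ee_pos']))
snap('wrist','w7.png')
E
```

```text
14.65 [ 0.56390258 -0.25041507  0.17465712] [-0.41442498  1.89390007 -0.17375537] 26.412851957847373 [ 0.07827986  0.36785938 13.66519117]
```

Emit:
drive_tool:
  rows: "0.1 0.35 0 0;0 0 3 0;0 0 3 0;0 0 3 0;0 0 3 0;0 0 1 0;0 0 0 0;0 0 0 0"

```text
t: 15.37
ee_pos: [0.5678, -0.2499, 0.0466]
tool_rot: [-0.0, 0.973, 0.233, 0.0]
wrist_force: [-0.4, -0.8, -0.4]
width: 0.003
grasp_force: 0.0
```

Emit:
drive_tool:
  rows: "0 0 0.1 0;0 0 0.1 0;0 0 0.1 0;0 0 0 0"

```text
t: 15.7
ee_pos: [0.5677, -0.2512, 0.0439]
tool_rot: [0.001, 0.973, 0.232, 0.001]
wrist_force: [0.6, -1.1, 0.2]
width: 0.004
grasp_force: 0.0
```

Emit:
drive_tool:
  rows: "-0.2 0.1 0.2 0;0 0 0.2 0;0 0 0.1 0;0 0 0.1 0;0 0 0 0"

```text
t: 16.12
ee_pos: [0.5661, -0.2529, 0.037]
tool_rot: [0.0, 0.973, 0.232, 0.0]
wrist_force: [-0.0, -0.5, 2.0]
width: 0.003
grasp_force: 0.9
```

Emit:
drive_tool:
  rows: "0 0 0.1 0;0 0 0.1 0;0 0 0.1 0;0 0 0.1 0;0 0 0 0"

```text
t: 16.53
ee_pos: [0.5669, -0.2523, 0.0332]
tool_rot: [0.0, 0.973, 0.232, 0.001]
wrist_force: [2.4, 0.6, 3.7]
width: 0.007
grasp_force: 1.9
```

Emit:
drive_tool:
  rows: "0 0 0.1 0;0 0 0.1 0;0 0 0 0"

```text
t: 16.78
ee_pos: [0.5665, -0.2524, 0.0312]
tool_rot: [0.0, 0.973, 0.232, 0.001]
wrist_force: [3.9, 1.3, 5.0]
width: 0.002
grasp_force: 2.4
```

Contact began at 37–38 mm, which confirms the lamp end was up (shutter closed). Pushing to the stop.

Emit:
drive_tool:
  rows: "0 0 0.1 0;0 0 0.1 0;0 0 0 0;0 0 0 0"

```text
t: 17.12
ee_pos: [0.5666, -0.2525, 0.0309]
tool_rot: [0.0, 0.973, 0.232, 0.001]
wrist_force: [-0.7, 3.0, 19.6]
width: 0.006
grasp_force: 9.5
```

Emit:
drive_tool:
  rows: "0 0 0.1 0;0 0 0 0;0 0 0 0"

```text
t: 17.37
ee_pos: [0.5668, -0.2524, 0.0307]
tool_rot: [0.001, 0.973, 0.232, 0.001]
wrist_force: [-4.6, 4.2, 26.3]
width: 0.003
grasp_force: 13.0
```

On the stop at 26 N. Lifting clear and checking.

Emit:
drive_tool:
  rows: "0 0 -1 0;0 0 -3 0;0 0 -4 0;0 0 -4 0;-3 0 -2 0;-3 0 0 0;0 0 0 0;0 0 0 0"

```text
t: 18.03
ee_pos: [0.5095, -0.2815, 0.1675]
tool_rot: [-0.0, 0.973, 0.23, -0.002]
wrist_force: [0.0, 0.7, -0.4]
width: 0.007
grasp_force: 0.0
```

```bash
python3 - <<'E'
from h import *
s=arm.state();print(s['t'],s['ee_pos'],s['wrist_force'])
w=snap('wrist','w8.png');t=snap('top','t8.png')
f=lambda i,x,y,W,H:cv2.resize(i[y:y+H,x:x+W,::-1],(400,400),interpolation=cv2.INTER_CUBIC)
cv2.imwrite('pics/c8.png',np.hstack([f(w,220,60,200,200),f(t,200,130,260,180)]))
E
```

```text
18.0333 [ 0.50951734 -0.28151581  0.16746391] [ 0.04994946  0.66784722 -0.41091384]
```

View pics/c8.png

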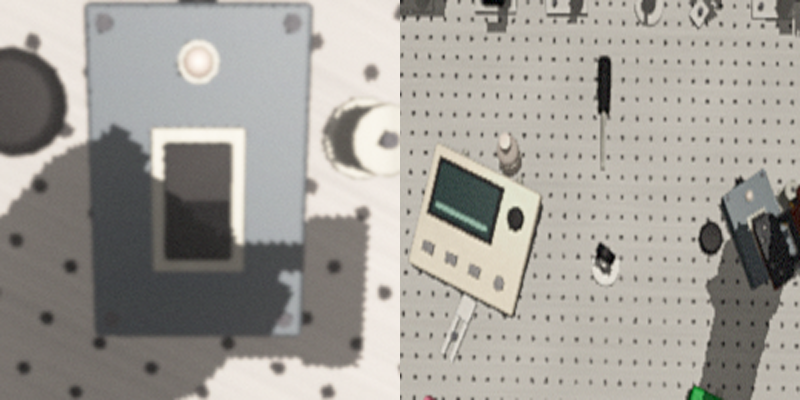

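The lamp half is level and lit as at the start, and the box and bystanders are in place, with the arm clear. Handing in.

```bash
python3 -c "
from rig import arm
print(arm.close_job())"
```

```text
the job is handed in; nothing more can be done
None
```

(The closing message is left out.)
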